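Fit a fresh cartridge in the water polisher's bayonet socket

ROBOT

A 6-joint arm with a two-finger parallel gripper is mounted at the origin on a cart in front of the work surface, level with it; the furniture and walls round the work are solid. World frame = base frame: x ahead of the robot, y to its left, z up, the work surface at z = 0. Lengths are in m, angles in rad, forces in N, time in s.
With the tool pointing down it reaches from about 0.325 to 0.9 m from the base axis. Payload 6.1 kg.
Tool frame: the origin (TCP) lies midway between the tips of the shut fingers; the grasp point (between the pads) lies 19 mm behind it; z points along the fingers, y is the line along which they close (so a half turn about z gives the same grasp; the last joint's range is limited). The gripper opens to 87 mm and grips with 3 to 60 N. Pads are 19 mm wide; open, the fingers measure 117 mm over their backs; the gripper's body (75 mm by 190 mm) begins 51 mm behind the grasp point.
Start: joints at [1.122, 0.22, 1.526, -0, 1.395, -0.126], TCP at [0.198, 0.593, 0.223] pointing down, gripper open.
Joint ranges: [-2.98, 2.98], [-0.91, 2.08], [0.09, 2.57], [-1.24, 4.39], [0.2, 2.65], [-2.68, 2.68]. Speed limits (rad/s): [2.57, 2.57, 3.01, 3.14, 3.14, 3.14].

INTERFACE

Orientations are given as a unit quaternion [x, y, z, w].
In Python, from plant import arm, eoat, snapshot, camera_model, get_t, get_joints, get_joint_vel, get_joint_efforts, get_eef_pos, get_tool_rot, get_ft_force, get_moment, get_gripper_width, get_grip_force gives the robot as it stands. The module is installed in compiled form; this text tells all that it offers. Calls block until the motion is done:
- arm.move_pose(position, orientation): joint-space move of the TCP to a pose.
- arm.move_linear(position, rot=None, rate=0.15, max_force=None): straight line of the TCP; rot=None keeps the orientation; rate is the mean speed in m/s. With max_force (N) it stops when the force on the tool has changed by that much, and returns True; else False.
- arm.movej(angles): joint-space move.
- eoat.open_gripper() and eoat.clamp(): open the fingers fully, or close them until they stop; the grip force is fixed at half the most.
- arm.dwell(seconds).
- arm.inverse_kinematics(position, orientation): joint angles nearest the present ones, or None.
- snapshot(name): name is "side" or "top" or "wrist"; returns the picture (384x512x3 uint8, red, green, blue); there is no depth.
- camera_model(name): a dict with "K" (3x3 intrinsics, pixels), "R" (3x3) and "t" (3): a world point X has camera coordinates R X + t; the wrist camera has in their place "mount" (4x4, takes a point from camera to tool coordinates, whose origin is the TCP and whose axes are the flange's). Camera axes: x right, y down, z forward; pixel columns grow to the right and rows downward; lengths in m; the calibration is good to about 2 mm. A picture is of the moment at which its call begins: read the wrist's pose just before it. camera_model takes no time and is no camera call.
A pose or a line that the arm cannot do raises arm.PlanningError and nothing moves.
- arm.sign_off(): hands the job in; it is judged then, once.
Readings, each from a call of its own:
- get_t(): time.
- get_joints(): joint angles.
- get_joint_vel(): joint speeds.
- get_joint_efforts(): joint torques, N m.
- get_eef_pos(): TCP position.
- get_tool_rot(): TCP orientation.
- get_ft_force(): force on the tool from outside, world axes, zero at the start.
- get_moment(): the same for the moment, N m.
- get_gripper_width(): finger opening in m.
- get_grip_force(): force on a finger pad.
Only numpy, scipy, OpenCV 4.12 (cv2) and the standard library are available. Lean on these libraries where they do the work, as an engineer would, in place of code of your own. Each camera call takes 0.05 s, during which the arm holds its last target. There are 200 camera calls.

TASK

Fit the fresh blue-capped cartridge into the empty bayonet socket of the bench-top water polisher: the ring was clamped back askew after cleaning, so feel with light pressure for where the lugs drop into its two slots, then push the cartridge down against the spring and turn it a quarter turn clockwise to the stop, so that it springs up into its lock. Be gentle, the ring is plastic and must not be forced; leave the things around it where they stand, and let go of the locked cartridge.

Things in the scene. Friction and masses are not known exactly. Their poses are not given: they have to be found in the camera images.
- cartridge_center (a point): Centre (62.5 mm above the underside) of the fresh cartridge: loose, upright, 125 mm tall, about 0.35 kg, standing on its spigot. From the underside: grey spigot 40 mm across up to 29 mm, foot bevelled 2.5 mm; white body 56 mm across with a blue band to 80 mm; blue cap 57 mm across to 93 mm; blue grip bar to 125 mm. x along bar and lugs, z up; half a turn makes no difference.
- cartridge_grip (a point): Middle of the cartridge's blue grip bar, 109 mm above the underside on the axis. The bar is 50 mm long (cartridge x), 16 mm thick (y) and 32 mm high, standing on the round cap 57 mm across. Same axes as cartridge_center.
- cartridge_lugs (a point): Point on the cartridge's axis between its two lugs, 10 mm above the underside. The lugs are square pegs, 7 mm wide and 7 mm high, that stick out of the spigot along its +x and -x, to 27 mm from the axis, in line with the grip bar.
- socket (a point): Centre of the rim (upper face) of the empty bayonet socket, 111 mm above the bench: white collar 72 mm across, 36 mm high, with a grey ring, bore 43 mm. Axes as the polisher's (x away from its front, y left, z up). With lugs lying on top of the ring the cartridge's underside is 6.5 mm below the rim; over the slots they drop in.
- slot_mark (a point): Blue dot on the deck before the socket: where the front slot would lie if the ring sat true. The grey ring has two opposite slots, 10 mm wide, nominally along the socket's x, but it was clamped back by hand after cleaning: they may lie up to 29 degrees (0.5 rad) either way off x. That angle is not measured. The ring is tight and does not turn; the lugs fit within about 3 degrees.
- seal_top (a point): Centre of the flat spring seal in the socket as it stands unpressed, 7 mm below the rim; it moves down with the cartridge's underside. Springs back with 5 N at first and 0.4 N more per mm; hard stop 19.5 mm further down (underside 26.5 mm below the rim). Cartridge let go in the slots: it is lifted out or stays loose.
- lock_mark (a point): Red dot on the deck, left of the socket: where the front lug ends, locked, if the ring sits true. With the underside 22.5 mm or more below the rim (aim at 24.5) the lugs pass under the ring: turn clockwise from above, 90 to 97 degrees, right up to the stop. Let up there, the lugs rise 4 mm into pockets: locked, underside 18.5 mm below the rim (center 44 mm above). Short of it it stays lower.
- polisher: Bench-top water polisher, fixed: white box 160 mm deep (x) and 270 wide (y), deck 75 mm up; origin on the bench under its middle, x away from its front. Empty socket's axis at x 12, y -60 mm. At x 12, y +60 mm stands a fitted orange-capped prefilter of the same shape, locked, top 218 mm up. A steel outlet tube, up to 155 mm high, reaches 127 mm forward at y 0.
- beaker: Glass beaker, 77 mm across and 95 mm tall, under the outlet in front of the polisher; origin at the centre of its underside. Bystander.
- amber_bottle: Amber bottle with black cap, 52 mm across and 104 mm tall; origin at the centre of its underside. Bystander.
- rack: Orange rack of capped tubes, 68 x 170 mm, 110 mm tall; origin at the centre of its underside. Bystander.
Not all that is in view belongs to the job. Of the things that look like the part that bears cartridge_center, take the one that is nearest to the robot's base at the start.

How it is judged:
On the way:
1. the lugs have dropped into the slots and the cartridge has been pushed down onto the spring seal (z of cartridge_center in the frame of socket below 0.0505 m and horizontal distance between cartridge_center and socket below 0.006 m and angle between the x axis of cartridge_center and the x axis of socket, either way round below 0.65 rad), for 0.05 s.
At the end, for the whole second after the job is handed in: The cartridge stands upright (within 3.4 degrees) and at rest in the empty socket, turned a quarter turn (grip bar within 35 degrees of the polisher's y, as the ring may sit askew), its lugs up in the lock pockets: its centre 44 mm (within 1.6 mm) above the rim and within 4 mm of the socket's axis (z of cartridge_center in the frame of socket between 0.0424 and 0.0456 m and horizontal distance between cartridge_center and socket below 0.004 m and angle between cartridge_center's own z axis and vertical below 0.06 rad and angle between the x axis of cartridge_center and the y axis of socket, either way round below 0.62 rad and linear speed of cartridge below 0.01 m/s); the robot touches nothing.
It fails at once if cartridge and polisher are pressed together with more than 60 N (contact force between cartridge and polisher above 60 N).
It fails at once if the beaker is moved more than 20 mm (distance of beaker from where it was at the start of the episode above 0.02 m).
It fails at once if the amber bottle is moved more than 20 mm (distance of amber_bottle from where it was at the start of the episode above 0.02 m).
It fails at once if the tube rack is moved more than 20 mm (distance of rack from where it was at the start of the episode above 0.02 m).
It also fails if it takes over 64 s, if anything falls off the work surface, if the arm or the gripper's body presses on something with over 40 N, if the wrist force passes 120 N, or if a joint passes its speed limit or range.

## Working session

There is one attempt and no reset: what is moved stays moved. The work goes in short steps, each a Python script; the robot and the scene stay as the last script left them, time stands still between calls to the robot, and variables do not carry over. Pictures are saved under pics/ and viewed, at most 10 in all, crops included, and the job is handed in when it is done.

```bash
mkdir -p pics
python3 - <<'E'
from plant import *
import cv2,numpy as np
for n in("side","top"):
    cv2.imwrite(f"pics/{n}0.png",snapshot(n)[:,:,::-1]); m=camera_model(n); print(n,{k:np.round(v,4).tolist() for k,v in m.items()})
print(camera_model("wrist"),get_tool_rot(),get_eef_pos(),get_t(),get_ft_force())
a=[cv2.imread(f"pics/{n}0.png") for n in("side","top")]
E
```

```text
side {'K': [[437.2193, 0.0, 251.0424], [0.0, 437.2193, 194.2802], [0.0, 0.0, 1.0]], 'R': [[0.972, -0.235, 0.0092], [-0.1457, -0.6324, -0.7608], [0.1846, 0.7382, -0.6489]], 't': [-0.5587, 0.0662, 1.0869]}
top {'K': [[373.3153, 0.0, 255.204], [0.0, 373.3153, 190.9278], [0.0, 0.0, 1.0]], 'R': [[-0.0266, -0.9996, 0.0027], [-0.9979, 0.0264, -0.0583], [0.0582, -0.0042, -0.9983]], 't': [-0.1218, 0.5435, 1.0445]}
{'K': array([[291.53441009,   0.        , 253.94042194],
       [  0.        , 291.53441009, 190.96144957],
       [  0.        ,   0.        ,   1.        ]]), 'mount': array([[ 4.74677601e-04, -9.58098138e-01, -2.86439753e-01,
         7.96906926e-02],
       [ 9.99999139e-01,  8.05268654e-04, -1.03634081e-03,
         3.85253790e-04],
       [ 1.22357716e-03, -2.86439015e-01,  9.58097695e-01,
        -1.62015960e-01],
       [ 0.00000000e+00,  0.00000000e+00,  0.00000000e+00,
         1.00000000e+00]])} [ 1.60724935e-01  9.86998857e-01 -8.33718495e-04 -2.37374523e-04] [0.19804984 0.59222814 0.22155688] 0.1 [-0.37322452  0.77244178 -0.30840837]
```

View pics/top0.png

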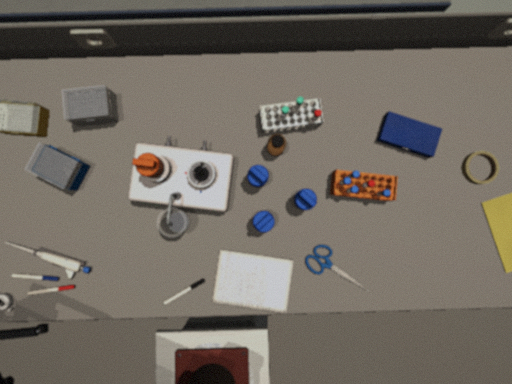

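View pics/side0.png

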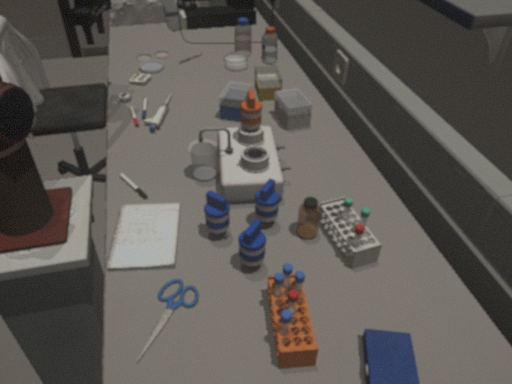

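The top view shows three blue cartridges, at about (258,176), (305,199) and (264,222). The base is at the bottom near (212,370). The polisher is at about (182,178), with its empty socket at (201,174) and the orange prefilter at (152,165). I'll localise these roughly and then look with the wrist camera.

```bash
cat > h.py <<'E'
from plant import *
import cv2,numpy as np
from scipy.spatial.transform import Rotation as Ro
def cam(n):
    m=camera_model(n); K=m["K"]
    if n=="wrist":
        R=Ro.from_quat(get_tool_rot()).as_matrix(); p=np.array(get_eef_pos()); M=m["mount"]
        Rc=R@M[:3,:3]; return K,Rc,R@M[:3,3]+p      # cam->world, centre
    return K,m["R"].T,-m["R"].T@m["t"]
def ray(c,uv,z):
    K,R,o=c; d=R@np.linalg.solve(K,[uv[0],uv[1],1]); return o+d*(z-o[2])/d[2]
def proj(c,X):
    K,R,o=c; q=K@(R.T@(np.array(X)-o)); return q[:2]/q[2]
def down(yaw):  # tool z down, tool y (closing line) at world angle yaw
    y=np.array([np.cos(yaw),np.sin(yaw),0]); z=np.array([0,0,-1.]); return Ro.from_matrix(np.c_[np.cross(y,z),y,z]).as_quat()
def rgbshot(n):
    c=cam(n); return c,snapshot(n)
def blobs(im,lo,hi,amin=30):
    h=cv2.cvtColor(im,cv2.COLOR_RGB2HSV); m=cv2.inRange(h,lo,hi)
    return [k for k in cv2.findContours(m,cv2.RETR_EXTERNAL,cv2.CHAIN_APPROX_NONE)[0] if cv2.contourArea(k)>amin]
E
python3 - <<'E'
from h import *
for n in("top","side"):
    im=cv2.imread(f"pics/{n}0.png")[:,:,::-1].copy(); c=cam(n)
    print(n)
    for k in blobs(im,(105,150,60),(125,255,255),60):
        (u,v),s,a=cv2.minAreaRect(k); print(np.round([u,v,*s],1),np.round(ray(c,(u,v),.1),3))
    for uv in [(201,174),(175,179)] if n=="top" else [(255,157)]: print(uv,ray(c,uv,.111))
t=cam("top")
for uv in[(135,146),(232,150),(228,211),(131,203)]: print("corner",ray(t,uv,.075))
print(down(0),Ro.from_quat(get_tool_rot()).as_matrix())
E
```

```text
top
[263.3 221.3  19.1  19.8] [ 0.456 -0.155  0.1  ]
[305.3 199.2  19.1  19.8] [ 0.51  -0.266  0.1  ]
[257.3 175.3  19.1  19.8] [ 0.576 -0.142  0.1  ]
[409.7 133.8  55.1  27.9] [ 0.676 -0.548  0.1  ]
(201, 174) [0.58217151 0.00353051 0.111     ]
(175, 179) [0.57094239 0.07103924 0.111     ]
side
[258.3 241.8   8.5  16.3] [ 0.519 -0.29   0.1  ]
(255, 157) [ 0.58104586 -0.0126579   0.111     ]
corner [0.66663838 0.1852217  0.075     ]
corner [ 0.64890763 -0.0762194   0.075     ]
corner [ 0.48480759 -0.06175061  0.075     ]
corner [0.51307331 0.19711796 0.075     ]
[0.70710678 0.70710678 0.         0.        ] [[-9.48334878e-01  3.17270259e-01 -7.36575468e-04]
 [ 3.17271050e-01  9.48333600e-01 -1.56945439e-03]
 [ 2.00578064e-04 -1.72206241e-03 -9.99998497e-01]]
```

Run:
```python
from h import *
p=get_eef_pos(); arm.move_linear([p[0],p[1],.33],rate=.3)
q=down(np.pi/2)
arm.move_pose([.575,-.002,.33],q)
arm.move_linear([.575,-.002,.23],rate=.2)
arm.dwell(.3)
c,im=rgbshot("wrist"); np.savez("s1.npz",im=im,R=c[1],o=c[2]); 
a=im
arm.move_linear([.575,-.002,.30],rate=.3)
arm.move_pose([.456,-.155,.25],q); arm.dwell(.3)
c,b=rgbshot("wrist"); np.savez("c1.npz",im=b,R=c[1],o=c[2])
cv2.imwrite("pics/w1.png",np.vstack([a,b])[:,:,::-1][:, :]); print(get_t(),get_joints())
cv2.imwrite("pics/w1.png",cv2.resize(np.hstack([a[60:360,100:400],b[60:360,100:400]])[:,:,::-1],None,fx=1.33,fy=1.33))
```

```text
5.65 [-4.89986787e-01 -1.46946720e-01  1.85238310e+00  8.25265204e-05
  1.43596934e+00 -2.06221950e+00]
```

View pics/w1.png

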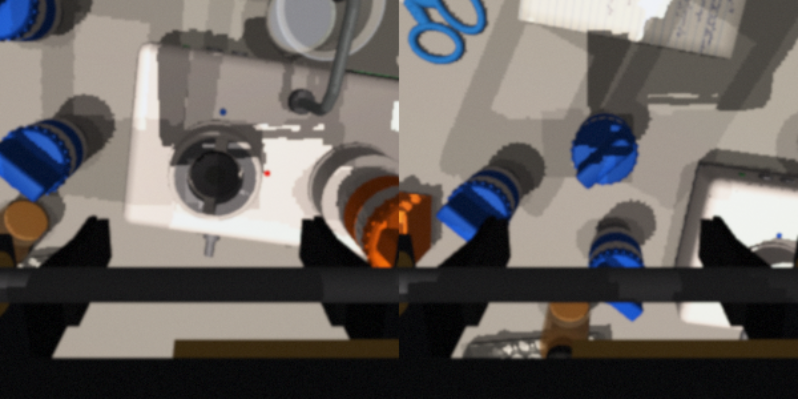

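Left half: the socket is at crop (215,172), with the blue dot at (223,111) and the red dot at (267,173). Right half: the target cartridge is at (603,150). I'll zoom in on both and compute.

Run:
```python
from h import *
K=camera_model("wrist")["K"]
d=np.load("s1.npz"); im=d["im"]; c=(K,d["R"],d["o"])
h=cv2.cvtColor(im,cv2.COLOR_RGB2HSV)
def cent(m): 
    y,x=np.nonzero(m); return x.mean(),y.mean(),len(x)
for nm,lo,hi,(u,v) in (("blue",(100,80,40),(130,255,255),(268,143)),("red",(0,90,80),(8,255,255),(301,190)),("red2",(172,90,80),(180,255,255),(301,190))):
    m=cv2.inRange(h,lo,hi); w=np.zeros_like(m); w[v-7:v+8,u-7:u+8]=1; 
    if (m*w).any(): x=cent(m*w); print(nm,x,ray(c,x[:2],.075))
print("socket guess", proj(c,[.575,-.002,.111]), ray(c,(261.5,190),.111))
s=cv2.resize(im[120:250,190:340],None,fx=5,fy=5,interpolation=cv2.INTER_CUBIC)
e=np.load("c1.npz"); im2=e["im"]; c2=(K,e["R"],e["o"])
s2=cv2.resize(im2[120:225,200:300],None,fx=5,fy=5,interpolation=cv2.INTER_CUBIC)
cv2.imwrite("pics/s.png",s[:,:,::-1]); cv2.imwrite("pics/c.png",s2[:,:,::-1])
for k in blobs(im2,(100,130,40),(130,255,255),200):
    print(cv2.minAreaRect(k),ray(c2,cv2.minEnclosingCircle(k)[0],.1))
```

```text
blue (np.float64(267.38461538461536), np.float64(143.6153846153846), 13) [0.53783156 0.01279147 0.075     ]
red (np.float64(300.22222222222223), np.float64(189.94444444444446), 18) [0.59031955 0.05089695 0.075     ]
socket guess [253.69715981 185.4951327 ] [0.57971765 0.00588107 0.111     ]
((270.4665222167969, 288.7434997558594), (24.69328498840332, 14.023346900939941), 37.5685920715332) [ 0.59896859 -0.13432637  0.1       ]
((263.0, 254.0), (14.0, 40.0), 90.0) [ 0.5563973  -0.14287904  0.1       ]
((158.4984130859375, 217.82017517089844), (44.93247604370117, 46.50511169433594), 38.1572265625) [ 0.50561863 -0.26674312  0.1       ]
((253.37734985351562, 171.8207550048828), (52.05964660644531, 48.900352478027344), 74.05460357666016) [ 0.45042021 -0.15666898  0.1       ]
((130.75001525878906, 73.25), (60.81117630004883, 62.93250274658203), 45.0) [ 0.34831135 -0.27538381  0.1       ]
```

View pics/s.png

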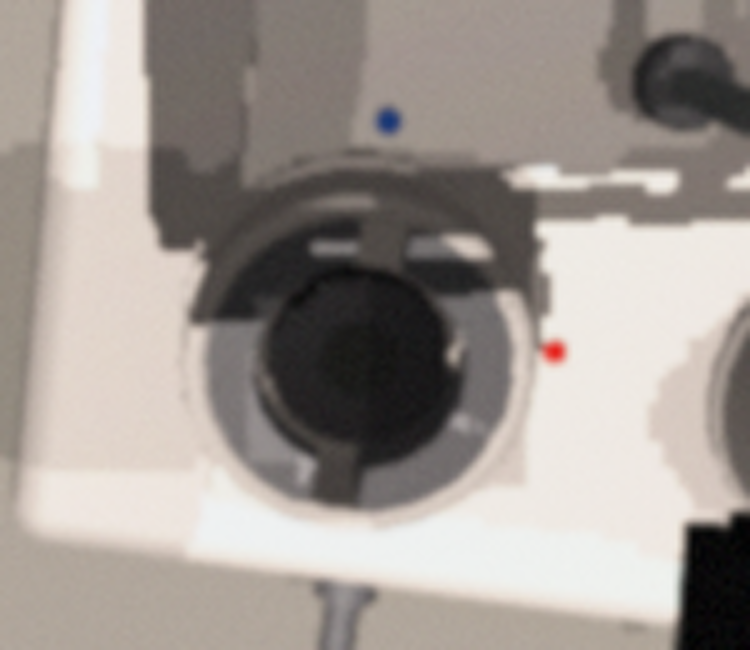

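View pics/c.png

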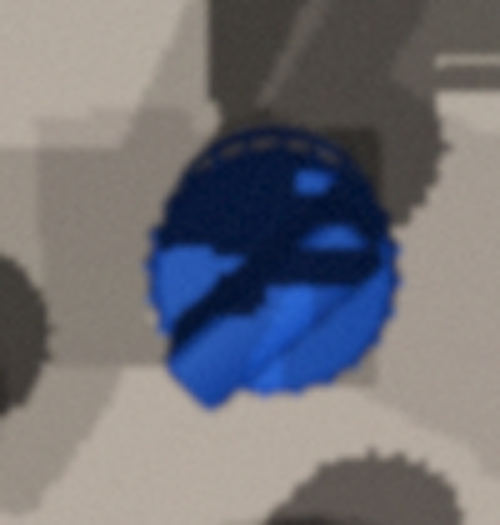

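The slots are visible: the front one is at zoom (383,240) and the rear one at (338,475). The bar's near end is at zoom (190,382) and it runs up to the right at about 40°. I'll map these picks onto planes at their known heights and check the sizes.

Run:
```python
from h import *
from scipy.optimize import least_squares
K=camera_model("wrist")["K"]
d=np.load("s1.npz"); c=(K,d["R"],d["o"]); print("cam",c[2])
m=lambda p,z:ray(c,(190+p[0]/5-.4,120+p[1]/5-.4),z)[:2]
def circ(P): 
    P=np.array(P); s=least_squares(lambda a:np.hypot(*(P-a[:2]).T)-a[2],[*P.mean(0),.03]).x; return np.round(s,4)
print("rim",circ([m(p,.111) for p in[(190,370),(535,350),(365,525),(480,482),(240,482)]]))
print("grey",circ([m(p,.111) for p in[(207,365),(512,350),(365,510),(465,468),(250,465)]]))
im=d["im"]
print("bore low",circ([m(p,.104) for p in[(262,365),(462,355),(300,450),(420,455),(365,467)]]))
f,r=m((383,240),.111),m((338,475),.111); v=r-f; print("slots",f,r,np.hypot(*v),np.degrees(np.arctan2(v[1],v[0])))
print("box right edge",[m(p,.075) for p in[(62,20),(22,500)]],"back",[m(p,.075) for p in[(60,545),(600,610)]])
e=np.load("c1.npz"); c2=(K,e["R"],e["o"])
m2=lambda p,z:ray(c2,(200+p[0]/5-.4,120+p[1]/5-.4),z)[:2]
for a,b in(((168,352),(270,258)),((212,408),(380,275))):
    w=m2(b,.125)-m2(a,.125); print("bar",m2(a,.125),np.degrees(np.arctan2(w[1],w[0])))
a,b=m2((168,352),.125),m2((212,408),.125); print("end width",np.hypot(*(a-b)))
print("cap",circ([m2(p,.093) for p in[(150,270),(398,270),(165,220),(270,130),(390,310),(300,390),(365,180)]]))
```

```text
cam [ 0.4957937  -0.00144924  0.39320622]
rim [0.5828 0.0064 0.0351]
grey [0.5831 0.006  0.0309]
bore low [0.5868 0.0068 0.0211]
slots [0.55664704 0.01033616] [0.6063146  0.00163762] 0.05042351199911446 -9.933760877728831
box right edge [array([ 0.5166348 , -0.05719546]), array([ 0.62677426, -0.07219853])] back [array([ 0.63825486, -0.06385603]), array([0.65510442, 0.06516737])]
bar [ 0.46197206 -0.17524788] 133.42820794414203
bar [ 0.47408673 -0.1663248 ] 129.71704493764736
end width 0.015046144724600726
cap [ 0.4513 -0.1531  0.0283]
```

Measurements agree with the given sizes:

| Item | Position (m) | Angle | Check |
|---|---|---|---|
| Socket | (.583, .006) | polisher yaw about −7.5° | rim radius 35 mm |
| Slots | – | −10° | – |
| Cartridge | (.4513, −.1527) | bar at 131° | cap radius 28.3 mm |

Next I'll grasp the cartridge.

Run:
```python
from h import *
q=down(np.radians(41.3))
arm.move_pose([.4514,-.1527,.20],q)
print(arm.move_linear([.4514,-.1527,.097],rate=.1,max_force=6),get_eef_pos())
eoat.clamp(); arm.dwell(.2)
p=get_eef_pos(); print("grasp",p,get_gripper_width(),get_grip_force(),get_ft_force())
np.save("grasp.npy",p)
arm.move_linear([p[0],p[1],.25],rate=.15); arm.dwell(.2)
print(get_ft_force(),get_gripper_width())
arm.move_pose([.583,.006,.25],down(np.radians(80))); arm.dwell(.3)
print(get_eef_pos(),get_ft_force(),get_joints(),get_t())
c,a=rgbshot("wrist"); np.savez("h1.npz",im=a,R=c[1],o=c[2]); b=snapshot("side")
print(proj(c,[.583,.006,.111]))
cv2.imwrite("pics/h1.png",np.hstack([cv2.resize(a[90:340,130:380],(400,400)),cv2.resize(b[80:230,180:330],(400,400))])[:,:,::-1])
```

```text
False [ 0.45200482 -0.15301853  0.09775322]
grasp [ 0.45139225 -0.15261726  0.09692558] 0.015776786004461356 29.938870430924 [ 0.64774915  0.74973975 -0.83954346]
[ 0.92387873 -0.17673782 -3.25927291] 0.016021434605182884
[0.58282746 0.00494869 0.25032297] [ 0.35832477 -0.17502285 -4.76887777] [-1.26713340e-01  1.02565706e-01  1.60680465e+00 -1.07380029e-04
  1.43170992e+00 -1.52111122e+00] 11.5083
[254.7696265 181.5518738]
```

View pics/h1.png

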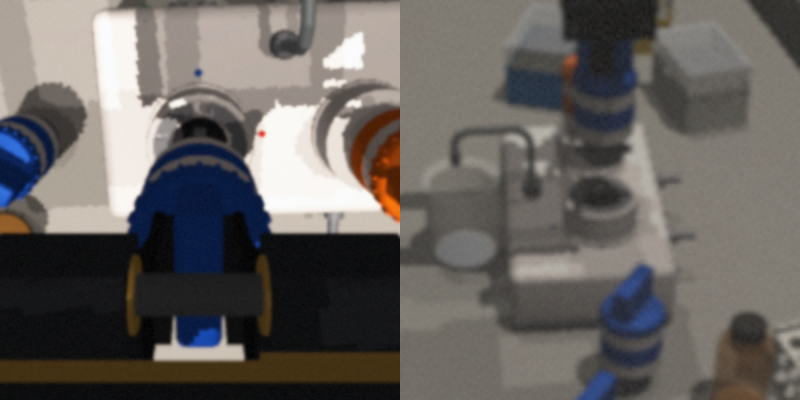

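The cartridge is held square above the socket, and in the side view nothing nearby has been disturbed. Now a light descent to feel for the slots.

```bash
cat >> h.py <<'E'
def avg(f,n=12):
    L=[]
    for _ in range(n): L.append(np.array(f())); arm.dwell(.01)
    return np.mean(L,0)
def lvl(): return 1000*(avg(get_eef_pos)[2]-.0968-.111)   # underside rel. rim, mm
E
python3 - <<'E'
from h import *
S=np.array([.583,.006]); q=down(np.radians(80))
arm.move_linear([*S,.213],rate=.1); f0=avg(get_ft_force); print("free",f0,avg(get_eef_pos))
r=arm.move_linear([*S,.198],rate=.02,max_force=5)
print(r,lvl(),avg(get_ft_force)-f0,avg(get_moment),avg(get_eef_pos),get_t())
E
```

```text
free [ 0.13967722 -0.07813941 -3.62160964] [0.58363311 0.00595247 0.21402218]
True -8.95872734419402 [ 1.18127862 -0.06987986  5.67645006] [-0.09231854 -0.50422501  0.01205053] [0.58206156 0.00594605 0.19823712] 13.375
```

The underside is about 9 mm below the rim with a force close to spring-only, so the lugs seem to have dropped in. I'll confirm by going deeper in guarded steps.

Run:
```python
from h import *
S=np.array([.583,.006])
for d in(12,16,20,24.7):
    r=arm.move_linear([*S,.111+.0968-d/1000],rate=.025,max_force=7)
    print(d,r,lvl(),avg(get_ft_force),avg(get_moment),avg(get_eef_pos),get_gripper_width(),get_t())
    if r: break
```

```text
12 False -12.342046132080162 [-0.36806174 -0.57070764  2.38863187] [-0.17385172  0.01798724  0.01016859] [0.58275753 0.00597303 0.19564524] 0.01606877066189661 14.025
16 False -16.038598885367612 [-1.62630899 -0.81436994  3.22292771] [-0.21435986  0.31896029  0.00864127] [0.58291563 0.00598718 0.19178667] 0.015708409221319955 14.7333
20 False -19.86370297533281 [-2.49089891 -0.59728752  4.9711809 ] [-0.21995855  0.51311104 -0.0029592 ] [0.58298812 0.00598234 0.18792264] 0.015788870924510732 15.4417
24.7 False -24.275353367348636 [-2.77044933 -0.64093249  6.71129761] [-1.94969568e-01  6.12096144e-01 -1.47452845e-04] [0.58307244 0.00600506 0.18352965] 0.016123609963823247 16.1833
```

It dropped in with no jam, and the force rises like the spring. I'll find the hard stop gently to calibrate the depth, back off 2 mm, relieve the small side force, then turn clockwise in steps.

Run:
```python
from h import *
S=np.array([.5822,.0058]); arm.move_linear([*S,.1831],rate=.02); print(lvl(),avg(get_ft_force))
r=arm.move_linear([*S,.1785],rate=.01,max_force=5)
z=avg(get_eef_pos)[2]; print("stop",r,z,lvl(),avg(get_ft_force),get_t())
np.save("zstop.npy",z)
```

```text
-24.028725043765117 [-1.63586272  0.1027588   6.2729525 ]
stop True 0.18181104493876074 -25.931025311057855 [-1.88996885  0.2933902   6.66490382] 17.3167
```

Run:
```python
from h import *
S=np.array([.5822,.0058]); arm.move_linear([*S,.1825],rate=.02); print(lvl(),avg(get_ft_force),avg(get_moment))
j0=np.array(get_joints()); np.save("j0.npy",j0)
for a in(4,8,14,22,32,44,56,68,78,86):
    j=j0.copy(); j[5]+=np.radians(a); arm.movej(j)
    f=avg(get_ft_force,6); m=avg(get_moment,6); print(a,f.round(2),m.round(3),round(lvl(),1))
    if abs(m[2])>.6 or np.linalg.norm(f)>22: print("STOP"); break
print(get_t())
```

```text
-24.420395468905053 [-1.80305228  0.32060669  7.21532218] [-0.00433406  0.39593547  0.01086712]
4 [-2.66  0.27  7.14] [-0.004  0.643 -0.074] -23.8
8 [-3.05  0.34  7.39] [ 0.077  0.638 -0.046] -23.8
14 [-2.51  0.87  6.45] [ 0.109  0.551 -0.058] -23.8
22 [-2.29  1.13  7.14] [ 0.184  0.498 -0.074] -23.7
32 [-1.97  1.89  7.56] [ 0.301  0.359 -0.089] -23.6
44 [-1.1   2.49  7.38] [ 0.499  0.239 -0.049] -23.4
56 [-0.54  3.08  7.83] [ 0.532  0.119 -0.059] -23.3
68 [-0.03  2.71  7.34] [ 0.521  0.063 -0.071] -23.2
78 [1.12 3.32 6.98] [ 0.55  -0.117 -0.052] -23.1
86 [1.29 2.62 7.44] [ 0.512 -0.19  -0.048] -23.0
22.6667
```

It is turning freely under the ring. Before the stop I'll press down 1 mm more, then make small steps until the torque rises.

Run:
```python
from h import *
p=avg(get_eef_pos); arm.move_linear([p[0],p[1],p[2]-.0015],rate=.02,max_force=6); print(round(lvl(),1))
j0=np.load("j0.npy"); b=np.array(get_joints())
for a in(88,90,92,94,95.5,97,98.5,100,101.5,103):
    j=b.copy(); j[5]=j0[5]+np.radians(a); arm.movej(j)
    f=avg(get_ft_force,6); m=avg(get_moment,6); print(a,f.round(2),m.round(3),round(lvl(),1))
    if abs(m[2])>.35 or np.linalg.norm(f)>22: print("STOP"); break
print(get_t(),get_joints()[5])
```

```text
-23.5
88 [-2.21  0.06  7.62] [-0.129  0.716 -0.033] -22.8
90 [-1.78 -0.06  7.09] [-0.112  0.589 -0.023] -22.8
92 [-1.42  0.31  6.53] [-0.068  0.537  0.101] -22.8
94 [-3.05  0.81  7.88] [0.033 0.829 0.176] -22.8
95.5 [-3.31  0.51  7.48] [0.084 0.775 0.615] -22.8
STOP
25.3667 0.14451609408778626
```

The stop is felt at about 95°, where Mz jumps to 0.6 N·m. Now let up: it should catch in the pockets 18.5 mm below the rim.

Run:
```python
from h import *
p=avg(get_eef_pos)
for d in(20.5,19,18,17):
    r=arm.move_linear([p[0],p[1],.2078-d/1000],rate=.01,max_force=8)
    print(d,r,round(lvl(),2),avg(get_ft_force).round(2),avg(get_moment).round(3))
    if r or avg(get_ft_force)[2]<-8: break
print(get_t(),get_gripper_width())
```

```text
20.5 True -22.64 [1.14 0.39 2.05] [-0.01  -0.276  0.584]
26.0083 0.015697147264450286
```

It is blocked at −22.6, so the lugs are under the ring land and the turn is slightly short. I'll push down again with clean pose targets and turn further to the real stop.

Run:
```python
from h import *
S=[.5822,.0058]; R=Ro.from_quat(get_tool_rot()).as_matrix(); y0=np.degrees(np.arctan2(R[1,1],R[0,1])); print("yaw",y0)
arm.move_linear([*S,.1828],rate=.02,max_force=10); print(round(lvl(),1),avg(get_ft_force).round(2),avg(get_moment).round(3))
for y in(-14,-15.5,-17,-18.5,-20,-21.5,-23):
    arm.move_pose([*S,.1828],down(np.radians(y)))
    f=avg(get_ft_force,6); m=avg(get_moment,6); print(y,f.round(2),m.round(3),round(lvl(),1))
    if abs(m[2])>1.1 or np.linalg.norm(f)>22: print("STOP"); break
print(get_t(),get_joints()[5])
```

```text
yaw -15.252071007522755
-22.9 [0.94 1.4  3.22] [ 0.329 -0.105  0.583]
-14 [3.1  2.92 6.05] [ 0.622 -0.681  0.157] -23.5
-15.5 [2.87 3.15 6.46] [ 0.553 -0.542  0.636] -23.5
-17 [2.34 2.79 7.01] [ 0.461 -0.487  0.803] -23.5
-18.5 [2.31 1.88 7.14] [ 0.276 -0.418  0.78 ] -23.5
-20 [1.9  1.57 7.11] [ 0.207 -0.403  0.881] -23.5
-21.5 [2.03 1.23 7.29] [ 0.107 -0.388  1.003] -23.5
-23 [1.89 0.23 7.11] [-0.066 -0.339  0.881] -23.5
29.7 0.2753049334221595
```

The torque plateaus at about 0.9, so this is the stop and the pads are only slipping or yielding. Friction at the loaded stop probably prevented the rise. I'll relax the torque to a light preload and let up.

Run:
```python
from h import *
S=[.5822,.0058]
for y in(-22,-21,-20,-19,-18,-17,-16,-15):
    arm.move_pose([*S,.1828],down(np.radians(y))); m=avg(get_moment,6); print(y,m.round(3))
    if m[2]<.25: break
for d in(23,21.5,20,19,18):
    r=arm.move_linear([*S,.2078-d/1000],rate=.015,max_force=9)
    f=avg(get_ft_force); print(d,r,round(lvl(),2),f.round(2),avg(get_moment).round(3))
    if r or f[2]<-9: break
print(get_t(),get_gripper_width())
```

```text
-22 [-0.082 -0.328  0.734]
-21 [-0.061 -0.361  0.573]
-20 [-0.083 -0.364  0.366]
-19 [-0.101 -0.361  0.254]
-18 [-0.186 -0.363  0.129]
23 False -22.14 [ 2.88 -1.06  5.7 ] [-0.464 -0.619  0.14 ]
21.5 False -21.21 [ 4.05 -2.78  4.05] [-0.934 -0.968  0.221]
20 False -20.04 [ 4.71 -3.09  2.66] [-0.977 -1.051  0.234]
19 False -19.28 [ 4.68 -3.39  1.58] [-0.985 -1.099  0.222]
18 False -18.77 [ 5.14 -3.06 -0.64] [-0.995 -1.225  0.272]
33.9833 0.016648594267488732
```

It rose to about −18.8. I'll check the lock by pulling up gently and trying a slight back-turn, then take a look.

Run:
```python
from h import *
S=[.5830,.0054]
for d in(18.5,17.8):
    r=arm.move_linear([*S,.2078-d/1000],rate=.015,max_force=9)
    print(d,r,round(lvl(),2),avg(get_ft_force).round(2),avg(get_moment).round(3))
    if r: break
arm.move_linear([*S,.1893],rate=.02)
for y in(-17,-15,-13):
    arm.move_pose([*S,.1893],down(np.radians(y))); print(y,avg(get_moment).round(3),avg(get_ft_force).round(2))
print(get_t(),get_gripper_width())
c,a=rgbshot("wrist"); b=snapshot("side")
cv2.imwrite("pics/l1.png",np.hstack([cv2.resize(a[90:340,130:380],(400,400)),cv2.resize(b[80:230,180:330],(400,400))])[:,:,::-1])
```

```text
18.5 False -18.8 [ 4.07 -2.7   1.21] [-0.863 -0.886  0.285]
17.8 False -18.67 [ 4.64 -2.54 -2.47] [-0.9   -1.093  0.273]
-17 [-0.908 -0.957  0.16 ] [ 4.34 -2.92 -0.5 ]
-15 [-0.962 -0.989  0.078] [ 4.31 -2.83 -0.24]
-13 [-0.78  -0.85   0.013] [ 3.41 -1.66  0.35]
36.6833 0.01565413990520964
```

View pics/l1.png

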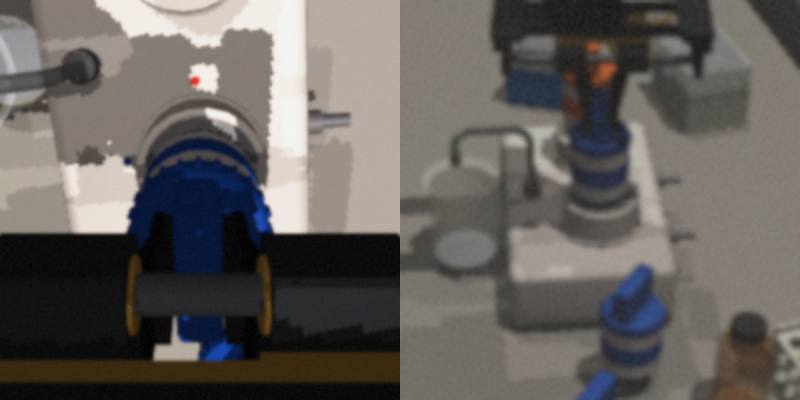

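Run:
```python
from h import *
S=[.5835,.0045]
arm.move_linear([*S,.1893],rate=.02)
for y in(-11,-9):
    arm.move_pose([*S,.1893],down(np.radians(y))); print(y,avg(get_moment).round(3),avg(get_ft_force).round(2),round(lvl(),2))
    if avg(get_moment)[2]<-.3: break
arm.move_pose([*S,.1893],down(np.radians(-13))); print(avg(get_moment).round(3),avg(get_ft_force).round(2))
eoat.open_gripper(); arm.dwell(.2)
arm.move_linear([*S,.30],rate=.15); 
arm.move_linear([.555,*S[1:],.30],rate=.2); arm.dwell(.2)
c,a=rgbshot("wrist"); b=snapshot("side"); t=snapshot("top"); np.savez("r1.npz",a=a,b=b,t=t,R=c[1],o=c[2])
print(get_t(),get_gripper_width(),proj(c,[.583,.006,.185]))
cv2.imwrite("pics/r1.png",np.hstack([cv2.resize(a[90:340,130:380],(400,400)),cv2.resize(b[80:230,180:330],(400,400))])[:,:,::-1])
```

```text
-11 [-0.184 -0.554 -0.17 ] [ 2.57  1.05 -0.13] -18.69
-9 [-0.123 -0.715 -0.504] [ 3.44  0.9  -2.34] -18.66
[-0.104 -0.488  0.027] [ 2.38  0.92 -2.44]
41.8417 0.08703372330948901 [282.10907377 179.6916218 ]
```

View pics/r1.png

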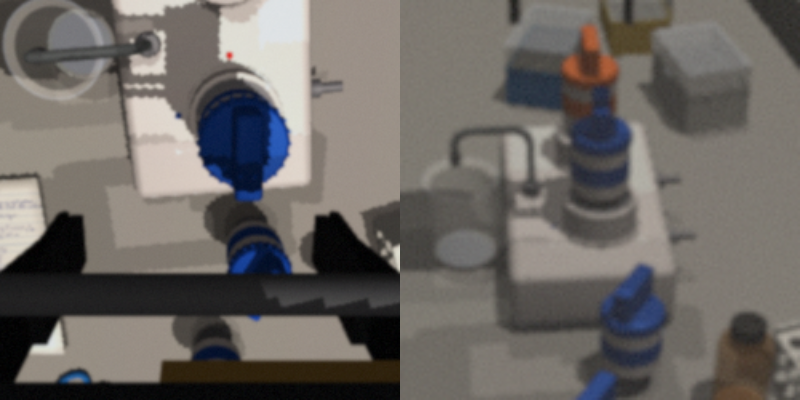

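The wrist view shows the bar lying across the polisher (crop (248,140)), and the side view shows the cartridge upright in the collar (crop (600,165)). The back-turn and the upward pull were both resisted at −18.7 mm, so it is locked. The gripper is clear, so I'm handing in.

```bash
python3 -c "
from plant import *
print(arm.sign_off(),get_t())"
```

```text
the job is handed in; nothing more can be done
the job is handed in; nothing more can be done
```

The cartridge is locked in the socket: its underside is about 18.7 mm below the rim and it resists both pulling up and turning back. It has been released, and the job was handed in shortly after 42 s on the clock; the sign-off call returned no verdict.

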